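# Set the press stop and press the dowel

### The arm

A 7-joint arm with a two-finger parallel gripper is mounted at the origin on the work surface. World frame = base frame: x ahead of the robot, y to its left, z up, the work surface at z = 0. Lengths are in mm, angles in rad, forces in N, time in s.
With the tool pointing down it reaches from about 400 to 900 mm from the base axis. Payload 5.5 kg.
Tool frame: the origin (TCP) lies at the very end of the fingers, on their centre line; the grasp point (between the pads) lies arm.tcp_to_grasp behind it (arm.tcp_to_grasp is the distance from the TCP to the grasp point, in mm); z points along the fingers, y is the line along which they close (so a half turn about z gives the same grasp; the last joint's range is limited). The gripper opens to 92 mm and grips with 3 to 60 N. Pads are 19 mm wide; open, the fingers measure 130 mm over their backs; the gripper's body (75 mm by 190 mm) begins 47 mm behind the grasp point.
Start: joints at [1.55, 0.501, -0.427, 1.55, 0.221, 1.138, -0.21], TCP at [182.039, -623.989, 192.129] pointing down, gripper open.
Joint ranges: [-2.88, 2.88], [-0.31, 2.03], [-1.54, 1.56], [0.2, 2.42], [-1.41, 4.55], [0.19, 2.02], [-2.57, 2.57]. Speed limits (rad/s): [2.57, 2.57, 3.14, 3.14, 3.14, 3.14, 3.14].

### API

Orientations are given as [roll, pitch, yaw] about the fixed x, y, z axes, in that order (R = Rz(yaw) Ry(pitch) Rx(roll)).
In Python, from workcell import arm, cams gives the robot as it stands. The module is installed in compiled form; this text tells all that it offers.
- The arm moves only by the tool servo_tool, never from a script. Its argument "plan" is a list of rows, each a list of 3 entries, a list of its own where there are three numbers: the finger opening in cm, from 0 to 9.18, then the shift along the world's x, y, z in cm, then the turn, a rotation vector about the world's x, y, z in rad. A call has 1 to 12 rows; each row shifts and turns the commanded pose from where the row before left it; what a row does not reach is not made up. A row lasts 1/12 s, in which the tool goes at most 41.7 mm and 7.16 degrees, less where a joint would pass 70% of its speed; a pose out of reach is approached as far as the arm can. A call is refused whole if a number of a shift passes 4.17 or a number of a turn 0.125, either way. A call with a gripper value outside its range is refused whole. The fingers move at their own pace and stop on an object; "grip_force" is the grip in N (left out, the last holds). Time passes only in rows, so rows that do not move let the fingers close. It gives the time, the measured TCP pose, the force, the opening and the grip force at its end, in the units of the state.
- arm.get_state(): the state, without advancing time (a new reading comes with each control period).
- cams.camera(name): name is "side" or "top" or "wrist"; returns a dict with "image" (384x512x3 uint8, red, green, blue), "camera_matrix" (3x3 intrinsics, pixels), "pose" (4x4, takes a point from camera to world coordinates); the wrist camera has in their place "mount" (4x4, takes a point from camera to tool coordinates, whose origin is the TCP and whose axes are the flange's). Camera axes: x right, y up, looking along -z (the intrinsics and any distortion apply to the point x, -y, -z); pixel columns grow to the right and rows downward; lengths in mm; the calibration is good to about 2 mm. The wrist camera is an equidistant fisheye: a pixel r from the principal point sees the ray r / f radians off the axis. A picture is of the moment at which its call begins: read the wrist's pose just before it. There is no depth.
- arm.hand_in(): hands the job in; it is judged then, once.
The state is a dict: "time_s": time; "joint_positions": joint angles; "joint_vel": joint speeds; "joint_efforts": joint torques, N m; "tcp_pos": TCP position; "orientation": TCP orientation; "force": force on the tool from outside, world axes, zero at the start; "moment": the same for the moment, N m; "finger_gap": opening from 0.0 (shut) to 1.0 (fully open); "gripper_force": force on a finger pad.
Only numpy, scipy, OpenCV 4.12 (cv2) and the standard library are available. Lean on these libraries where they do the work, as an engineer would, in place of code of your own. Each camera call takes 0.05 s, during which the arm holds its last target. There are 200 camera calls.

### The job

Set up the little hand press and press in the locating dowel: spin the knurled stop collar down its threaded rod until there is a 14 mm gap (within 2 mm) between the collar's underside and the top of the steel boss below it. Then pull the lever down until the collar lands on the boss, so that the dowel is pressed in and left about 6 mm proud, and let the lever come back up. Leave the other things on the bench where they are.

Things in the scene. Friction and masses are not known exactly. Their poses are not given: they have to be found in the camera images.
- press: Grey cast C-frame hand press, bolted to the bench, 205 mm long, 112 mm wide and 205 mm high to the flat top of its head. Origin on the bench under the vertical axis shared by ram, stop rod, boss, collar and dowel; x points from the open throat back to the column (head and column lie between x = -35 and +136 mm, 62 mm wide), z up. The lever points to the throat side (-x) in a plane 55 mm to the +y side of the axis.
- boss_top (a point): Centre of the flat top of the steel landing boss (28 mm diameter, standing 17 mm above the top of the press head, which is 62 mm wide). The stop rod comes up through it. Fixed to the press.
- collar_middle (a point): Centre (half-way up, on the axis) of the knurled brass stop collar: 36 mm diameter, 20 mm high. It runs on a vertical right-hand coarse multi-start thread, 12 mm of height per full turn: clockwise seen from above lowers it. It turns stiffly (about 0.06 N m) and stays where it is left. The rod is 14 mm thick, moves with the ram, and its top stands 58 mm above the boss while the lever is up. Free air all round the collar and above.
- collar_underside (a point): Centre of the collar's underside, 10 mm below its middle; its height above boss_top (with the lever up) is the stop gap.
- lever_knob (a point): Centre of the black ball knob, 32 mm diameter, at the end of the steel hand lever (11 mm rod). It travels on an arc of 180 mm radius about lever_pivot, in a vertical plane; raised, it stands about 21 degrees above the pivot's level.
- lever_pivot (a point): Point on the horizontal pinion shaft (along the press's y) about which the lever swings, in the knob's plane.
- lever (a joint): Lever swing in rad: 0 = raised (rest), grows as the knob is pulled down, 0.7 at most. Each rad lowers ram, rod and collar together by 40 mm. A spring brings it back up; moving it takes about 3 N at the knob at first, 7 N while the dowel is going in, then it stops hard when the collar lands on the boss (at 0.35 rad for a 14 mm gap).
- dowel_tip (a point): Top centre of the steel dowel, 10 mm diameter, standing 16 mm out of the aluminium block under the ram at the start; the ram's foot hangs about 4 mm above it while the lever is up. It stays as deep as it has been pressed and cannot be drawn out again.
- block_top (a point): Centre of the top face of the aluminium block, clamped on the press, in which the dowel stands; the dowel's tip is as far above it as it stands proud.
- spray_bottle: Spray bottle with a white trigger head, 68 mm diameter, 230 mm high, loose; leave it alone. Origin at the centre of its underside.
- calipers: Calipers lying flat, 165 mm long, 12 mm thick, loose; leave alone. Origin under the middle of the beam, x along the beam.
- parts_tray: Small grey tray of spare dowels and nuts, 120 x 85 x 32 mm, loose; leave alone. Origin at the centre of its underside.
- tape_measure: Orange tape measure lying on its side, 70 x 72 x 36 mm, loose; leave alone. Origin at the centre of its underside.

How it is judged (in metres and radians):
On the way, in this order (a step that is already met when the one before it is completed fails the run):
1. with the lever still up and the dowel not yet pressed, the collar stands 12 to 16 mm above the boss (z of collar_underside in the frame of boss_top between 0.012 and 0.016 m and value of joint lever below 0.04 rad and z of dowel_tip in the frame of block_top above 0.0145 m), for 0.3 s.
2. the lever is pulled down until the collar rests on the boss (within 1 mm) (z of collar_underside in the frame of boss_top below 0.001 m and value of joint lever above 0.25 rad), for 0.1 s.
At the end, for the whole second after the job is handed in: The lever is back up (within 0.04 rad), the collar stands 14 mm (12 to 16) above the boss and the dowel stands about 6 mm (2.5 to 9.5) proud of the block (z of collar_underside in the frame of boss_top between 0.012 and 0.016 m and z of dowel_tip in the frame of block_top between 0.0025 and 0.0095 m and value of joint lever below 0.04 rad); the robot touches nothing.
It fails at once if the dowel is pressed too deep (less than 2 mm proud) (z of dowel_tip in the frame of block_top below 0.002 m).
It fails at once if another thing on the bench is moved by more than 25 mm or tipped (distance of any of spray_bottle, calipers, parts_tray, tape_measure from where it was at the start of the episode above 0.025 m or angle between spray_bottle's own z axis and vertical above 0.4 rad).
It also fails if it takes over 72 s, if anything falls off the work surface, if the arm or the gripper's body presses on something with over 40 N, if the wrist force passes 120 N, or if a joint passes its speed limit or range.

## Working session

There is one attempt and no reset: what is moved stays moved. The work goes in short steps, Python scripts to look and compute and a tool call to move; the robot and the scene stay as the last step left them, time stands still between calls to the robot, and variables do not carry over. Pictures are saved under pics/ and viewed, at most 10 in all, crops included, and the job is handed in when it is done.

Besides the shell and the picture viewer there is one more tool, called as name([rows], argument=value, ...), one row to a line, values as JSON. servo_tool: Moves the arm, as the interface text tells. Its arguments: {"type":"object","properties":{"plan":{"type":"array","items":{"type":"array"}},"grip_force":{"type":"number"}},"required":["plan"]}

```bash
mkdir -p pics; cat > h.py <<'E'
import numpy as np,cv2
from workcell import arm,cams
def ray(c,u,v):
    K=c["camera_matrix"];P=c["pose"]
    d=np.array([(u-K[0,2])/K[0,0],-(v-K[1,2])/K[1,1],-1.]);d=P[:3,:3]@d
    return P[:3,3],d/np.linalg.norm(d)
def tri(c1,p1,c2,p2):
    o1,d1=ray(c1,*p1);o2,d2=ray(c2,*p2)
    s=np.linalg.lstsq(np.c_[d1,-d2],o2-o1,rcond=None)[0]
    a,b=o1+s[0]*d1,o2+s[1]*d2
    return (a+b)/2,np.linalg.norm(a-b)
def proj(c,X):
    P=c["pose"];q=P[:3,:3].T@(np.array(X)-P[:3,3]);K=c["camera_matrix"]
    return K[0,2]-K[0,0]*q[0]/q[2],K[1,2]+K[1,1]*q[1]/q[2]
def onz(c,p,z):
    o,d=ray(c,*p);return o+d*(z-o[2])/d[2]
E
python3 - <<'E'
from h import *
import pickle
s=arm.get_state();print(s["time_s"],s["tcp_pos"],s["orientation"],arm.tcp_to_grasp)
for n in("side","top"):
    c=cams.camera(n);cv2.imwrite(f"pics/{n}0.png",c["image"][...,::-1]);pickle.dump(c,open(n+".pkl","wb"))
    print(n,list(c),c["camera_matrix"].tolist(),c["pose"].round(3).tolist())
E
```

```text
0.0 [ 181.74374775 -623.27141795  191.06799559] [-3.13962749e+00 -7.09991490e-05  2.83853872e-01] 18.8
side ['image', 'camera_matrix', 'pose'] [[372.24150071887635, 0.0, 250.7343906275391], [0.0, 372.24150071887635, 189.18628414210258], [0.0, 0.0, 1.0]] [[-0.794, 0.315, -0.519, -11.837], [-0.607, -0.436, 0.664, 640.594], [-0.017, 0.843, 0.538, 704.75], [0.0, 0.0, 0.0, 1.0]]
top ['image', 'camera_matrix', 'pose'] [[383.63907157561187, 0.0, 260.6675472656812], [0.0, 383.63907157561187, 192.4404233152781], [0.0, 0.0, 1.0]] [[-0.029, 0.992, -0.119, 360.972], [-0.999, -0.026, 0.032, 13.524], [0.028, 0.12, 0.992, 1275.106], [0.0, 0.0, 0.0, 1.0]]
```

View pics/side0.png

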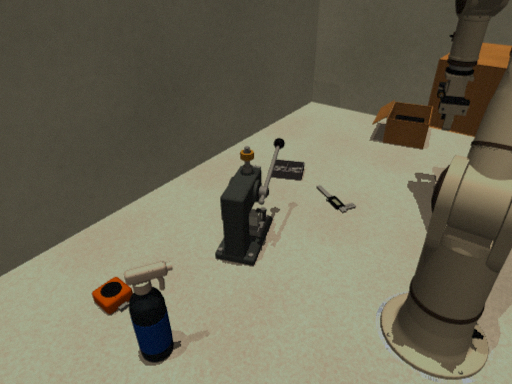

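View pics/top0.png

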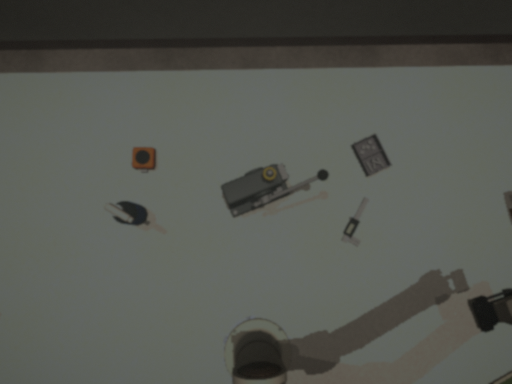

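Side view: collar near (247,155), knob (279,143). Top view: collar near (270,173), knob (323,175). I'll zoom both.

```bash
python3 - <<'E'
from h import *
import pickle
S,T=[pickle.load(open(n+".pkl","rb")) for n in("side","top")]
a=cv2.resize(S["image"][130:190,225:295],None,fx=5.7,fy=5.7,interpolation=3)
b=cv2.resize(T["image"][150:210,250:335],None,fx=4.7,fy=4.7,interpolation=3)
b=cv2.convertScaleAbs(b,alpha=1.8)
b=cv2.copyMakeBorder(b,0,a.shape[0]-b.shape[0],0,0,0)
cv2.imwrite("pics/crop.png",np.hstack([a,b])[...,::-1]);print(a.shape,b.shape)
for n,p,q in(("collar",(247,155),(270,173)),("knob",(279,143),(323,175))):print(n,*tri(S,p,T,q))
E
```

```text
(342, 399, 3) (342, 400, 3)
collar [535.46513119 -45.94125308 252.19213057] 0.5510179037083809
knob [ 530.72945731 -193.42061277  230.9130908 ] 1.4290105289399384
```

View pics/crop.png

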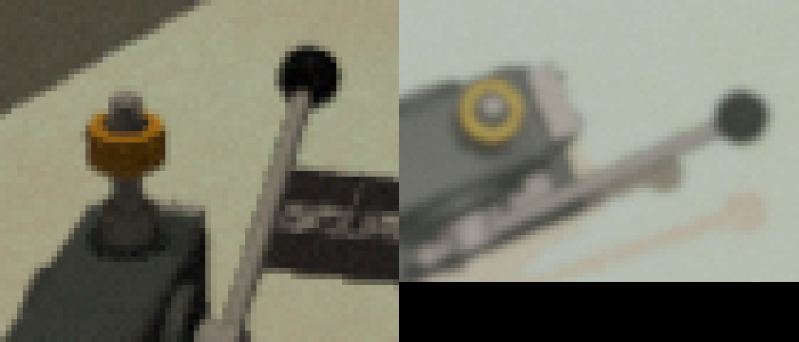

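The crop shows the collar with its middle at about (126,144) in the left half and the rod top at (125,97). In the right half the collar's top face is at (492,112) and the knob at (741,117).

```bash
python3 - <<'E'
from h import *
import pickle
S,T=[pickle.load(open(n+".pkl","rb")) for n in("side","top")]
s=lambda u,v:(225+u/5.7-.4,130+v/5.7-.4)
t=lambda u,v:(250+(u-399)/4.7-.4,150+v/4.7-.4)
for n,p,q in(("rodtop",s(125,97),t(493,107)),("collartop",s(126,128),t(492,112)),("knob",s(308,75),t(741,117))):print(n,*tri(S,p,T,q))
A=onz(T,t(493,107),280);print("axis",A)
for z in (222,230,240,250,260,280):
  u,v=proj(S,[A[0],A[1],z]);print(z,(u-225+.4)*5.7,(v-130+.4)*5.7)
k,_=tri(S,s(308,75),T,t(741,117)); print(k-A)
E
```

```text
rodtop [533.22611178 -43.06358077 278.39525189] 0.7003604233044326
collartop [533.15418528 -43.25294224 262.58139651] 0.8722443173184243
knob [ 531.55264685 -191.75503417  232.14191838] 0.3959468810662858
axis [532.65966793 -43.17267755 280.        ]
222 129.66128542793402 205.89590390401085
230 129.279019636287 190.8955312956901
240 128.79650064579218 171.9611542047526
250 128.30869426575168 152.8192963110766
260 127.81551310943658 133.46652849931544
280 126.81266718530242 94.1141646220004
[  -1.10702108 -148.58235662  -47.85808162]
```

servo_tool([
  [9.18,[1.9,3.1,1.0],[0,0,0.12]],
  [9.18,[1.9,3.1,1.0],[0,0,0.12]],
  [9.18,[1.9,3.1,1.0],[0,0,0.12]],
  [9.18,[1.9,3.1,1.0],[0,0,0.12]],
  [9.18,[1.9,3.1,1.0],[0,0,0.12]],
  [9.18,[1.9,3.1,1.0],[0,0,0.12]],
  [9.18,[1.9,3.1,1.0],[0,0,0.12]],
  [9.18,[1.9,3.1,1.0],[0,0,0.12]],
  [9.18,[1.9,3.1,1.0],[0,0,0.12]],
  [9.18,[1.9,3.1,1.0],[0,0,0.12]],
], grip_force=25)

```text
time_s: 0.93
tcp_pos: [372.3, -312.2, 292.3]
orientation: [-3.141, 0.0, 1.49]
force: [-0.1, -0.1, -1.0]
finger_gap: 1.002
gripper_force: 0.0
```

```bash
python3 -c "
from h import *
s=arm.get_state();print(s['joint_positions'],s['tcp_pos'],s['orientation'])"
```

```text
[ 1.41631128  0.14674674 -0.84794686  1.81062315  0.1168248   1.23621759
  0.45398394] [ 372.2971143  -312.17280811  292.31168198] [-3.14086535e+00  1.13877839e-04  1.48963473e+00]
```

servo_tool([
  [9.18,[1.6,2.7,0.8],[0,0,0.12]],
  [9.18,[1.6,2.7,0.8],[0,0,0.12]],
  [9.18,[1.6,2.7,0.8],[0,0,0.12]],
  [9.18,[1.6,2.7,0.8],[0,0,0.12]],
  [9.18,[1.6,2.7,0.8],[0,0,0.12]],
  [9.18,[1.6,2.7,0.8],[0,0,0.12]],
  [9.18,[1.6,2.7,0.8],[0,0,0.12]],
  [9.18,[1.6,2.7,0.8],[0,0,0.12]],
  [9.18,[1.6,2.7,0.8],[0,0,0.12]],
  [9.18,[1.6,2.7,0.8],[0,0,0.12]],
  [9.18,[0,0,0],[0,0,0.12]],
  [9.18,[0,0,0],[0,0,0.12]],
])

```text
time_s: 1.93
tcp_pos: [532.7, -40.4, 372.5]
orientation: [3.14, 0.0, 2.936]
force: [-0.5, 0.3, 0.1]
finger_gap: 1.0
gripper_force: 0.0
```

servo_tool([
  [9.18,[0,0,0],[0,0,0.12]],
  [9.18,[0,0,0],[0,0,0.12]],
  [9.18,[0,0,0],[0,0,0.12]],
  [9.18,[0,0,0],[0,0,0.12]],
  [9.18,[0,0,0],[0,0,0.12]],
  [9.18,[0,0,0],[0,0,0.12]],
  [9.18,[0,0,0],[0,0,0.12]],
  [9.18,[0,0,0],[0,0,0]],
  [9.18,[0,0,0],[0,0,0]],
])

```text
time_s: 2.68
tcp_pos: [531.8, -44.0, 371.7]
orientation: [3.14, -0.0, -2.523]
force: [1.1, -0.5, -0.9]
finger_gap: 0.997
gripper_force: 0.0
```

```bash
python3 - <<'E'
from h import *
import pickle
s=arm.get_state();c=cams.camera("wrist");pickle.dump((s,c),open("w1.pkl","wb"))
print(s['joint_positions'],s['tcp_pos'],s['orientation'],c["camera_matrix"],c["mount"])
cv2.imwrite("pics/w1.png",c["image"][...,::-1])
E
```

```text
[ 1.08356859  0.44398111 -1.42891777  1.56980963  0.43898685  1.5114303
  1.8311714 ] [531.81944708 -44.03475268 371.68524715] [ 3.14043321e+00 -2.25822055e-04 -2.52275581e+00] [[297.31863964   0.         260.19394661]
 [  0.         297.31863964 194.33976732]
 [  0.           0.           1.        ]] [[ 3.35852323e-04  9.50470985e-01  3.10813117e-01  8.40419527e+01]
 [ 9.99999880e-01 -4.29922689e-04  2.34149572e-04  2.68465107e-01]
 [ 3.56177985e-04  3.10813001e-01 -9.50471016e-01 -1.90969138e+02]
 [ 0.00000000e+00  0.00000000e+00  0.00000000e+00  1.00000000e+00]]
```

View pics/w1.png

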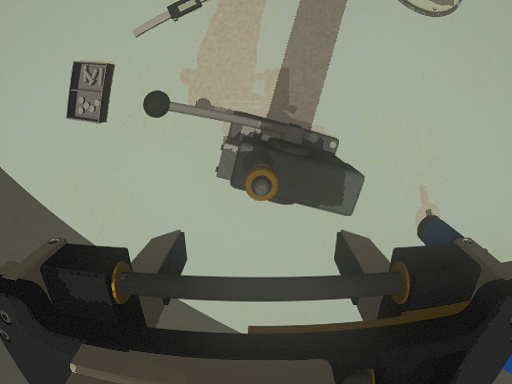

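Wrist view: the collar ring is centred near (261,184), the rod top near (260,186), and the knob at (157,104).

```bash
cat >> h.py <<'E'
from scipy.spatial.transform import Rotation as Rn
def wT(s,c):
    T=np.eye(4);T[:3,:3]=Rn.from_euler("xyz",s["orientation"]).as_matrix();T[:3,3]=s["tcp_pos"];return T@c["mount"]
def wray(s,c,u,v):
    K=c["camera_matrix"];M=wT(s,c);a=np.array([(u-K[0,2])/K[0,0],(v-K[1,2])/K[1,1]]);th=np.hypot(*a);k=np.sinc(th/np.pi)
    return M[:3,3],M[:3,:3]@np.array([a[0]*k,-a[1]*k,-np.cos(th)])
def wonz(s,c,p,z):
    o,d=wray(s,c,*p);return o+d*(z-o[2])/d[2]
def wproj(s,c,X):
    M=wT(s,c);q=M[:3,:3].T@(np.array(X)-M[:3,3]);q/=np.linalg.norm(q);th=np.arccos(-q[2]);K=c["camera_matrix"]
    r=th/np.hypot(q[0],q[1]);return K[0,2]+K[0,0]*r*q[0],K[1,2]-K[1,1]*r*q[1]
E
python3 - <<'E'
from h import *
import pickle
s,c=pickle.load(open("w1.pkl","rb"))
hsv=cv2.cvtColor(c["image"],cv2.COLOR_RGB2HSV)[160:210,235:290]
m=((hsv[...,0]>8)&(hsv[...,0]<30)&(hsv[...,1]>110)).astype(np.uint8)
p=np.argwhere(m)[:,::-1].astype(np.float32);h=cv2.convexHull(p);e=cv2.fitEllipse(h);cx=(e[0][0]+235,e[0][1]+160);print(cx,e)
print("ring@263",wonz(s,c,cx,263),"ring@253",wonz(s,c,cx,253),"rod",wonz(s,c,(260,186),280),"knob",wonz(s,c,(157,104),232))
E
```

```text
(261.1722583770752, 182.98972511291504) ((26.172258377075195, 22.98972511291504), (34.01877212524414, 34.555973052978516), 145.10055541992188)
ring@263 [532.19044692 -42.12357708 263.        ] ring@253 [534.48694092 -40.43508726 253.        ] rod [531.48638073 -44.13697841 280.        ] knob [ 531.24978803 -188.30397747  232.        ]
```

servo_tool([
  [9.18,[0.07,0.15,-3.4],[0,0,0.12]],
  [9.18,[0,0,-3.4],[0,0,0.12]],
  [9.18,[0,0,-3.4],[0,0,0.12]],
  [9.18,[0,0,-3.4],[0,0,0.12]],
  [9.18,[0,0,0],[0,0,0]],
  [9.18,[0,0,0],[0,0,0]],
  [9.18,[0,0,0],[0,0,0]],
])

```text
time_s: 3.32
tcp_pos: [533.7, -42.0, 238.0]
orientation: [-3.14, 0.001, -2.044]
force: [0.7, 0.6, 0.5]
finger_gap: 0.999
gripper_force: 0.0
```

servo_tool([
  [4.5,[0,0,0],[0,0,0]],
  [4.5,[0,0,0],[0,0,0]],
  [4.5,[0,0,0],[0,0,0]],
  [4.5,[0,0,0],[0,0,0]],
  [4.5,[0,0,0],[0,0,0]],
  [4.5,[0,0,0],[0,0,0]],
  [4.5,[0,0,0],[0,0,0]],
])

```text
time_s: 3.9
tcp_pos: [532.8, -42.5, 236.2]
orientation: [-3.141, -0.0, -2.04]
force: [0.1, -1.5, 0.1]
finger_gap: 0.543
gripper_force: 0.0
```

```bash
python3 - <<'E'
from h import *
import pickle
s=arm.get_state();c=cams.camera("wrist");S=cams.camera("side");pickle.dump((s,c,S),open("w2.pkl","wb"))
print(s['joint_positions'],s['tcp_pos'],s['orientation'],s["force"])
w=c["image"];a=cv2.resize(S["image"][110:180,215:295],None,fx=4,fy=4,interpolation=3)
a=cv2.copyMakeBorder(a,0,384-a.shape[0],0,320-a.shape[1],0)
cv2.imwrite("pics/w2.png",np.hstack([w[:, 100:420],a])[...,::-1])
E
```

```text
[ 1.04569058  0.62242562 -1.42492292  1.77346128  0.63767699  1.32173376
  2.14591286] [532.75237834 -42.54567109 236.22406476] [-3.14147524e+00 -1.34789237e-04 -2.03960590e+00] [ 0.09838697 -1.45219073  0.1112294 ]
```

View pics/w2.png

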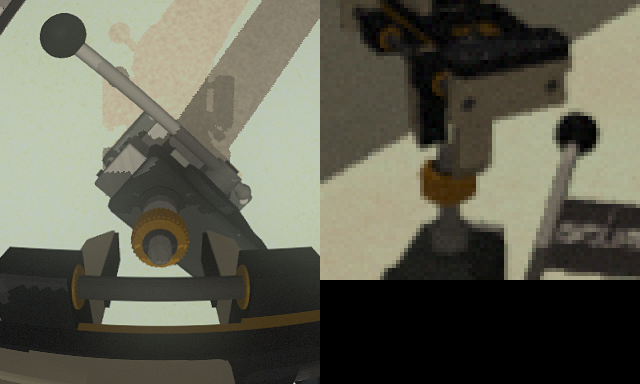

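Left: the collar sits between the open fingers at about (160,237), with the rod centred. Right: the side view shows the fingers around the rod and collar. I'll grip and turn it.

servo_tool([
  [3.0,[0,0,0],[0,0,0]],
  [3.0,[0,0,0],[0,0,0]],
  [3.0,[0,0,0],[0,0,0]],
  [3.0,[0,0,0],[0,0,0]],
  [3.0,[0,0,0],[0,0,0]],
  [3.0,[0,0,0],[0,0,0]],
], grip_force=25)

```text
time_s: 4.5
tcp_pos: [532.7, -42.5, 236.1]
orientation: [3.142, -0.0, -2.039]
force: [0.2, -0.4, -0.6]
finger_gap: 0.327
gripper_force: 0.0
```

servo_tool([
  [3.0,[0,0,-0.023],[0,0,-0.12]],
  [3.0,[0,0,-0.023],[0,0,-0.12]],
  [3.0,[0,0,-0.023],[0,0,-0.12]],
  [3.0,[0,0,-0.023],[0,0,-0.12]],
  [3.0,[0,0,-0.023],[0,0,-0.12]],
  [3.0,[0,0,-0.023],[0,0,-0.12]],
])

```text
time_s: 5.0
tcp_pos: [532.7, -42.4, 234.8]
orientation: [-3.142, 0.0, -2.765]
force: [0.1, -0.3, 0.3]
finger_gap: 0.325
gripper_force: 0.0
```

The fingers closed to 30 mm without meeting anything, so they missed the collar. I'll check the geometry against the pictures.

```bash
python3 - <<'E'
from h import *
import pickle
s,c,S=pickle.load(open("w2.pkl","rb"))
T=np.eye(4);T[:3,:3]=Rn.from_euler("xyz",s["orientation"]).as_matrix();T[:3,3]=s["tcp_pos"]
for y in(-25,25):
  for z in (0,-19):
    P=(T@[0,y,z,1])[:3];u,v=proj(S,P);w=wproj(s,c,P);print(y,z,P.round(),"side crop",320+(u-215)*4,(v-110)*4,"wrist crop",w[0]-100,w[1])
for z in(222,243,263,280):
    P=(532.5,-42.5,z);u,v=proj(S,P);w=wproj(s,c,P);print(z,"side",320+(u-215)*4,(v-110)*4,"wrist",w[0]-100,w[1])
s=arm.get_state();c=cams.camera("wrist");S=cams.camera("side");pickle.dump((s,c,S),open("w3.pkl","wb"))
w=cv2.resize(c["image"][150:330,150:370],None,fx=2,fy=2,interpolation=3);a=cv2.resize(S["image"][110:180,215:295],None,fx=4.5,fy=4.5,interpolation=3)
a=cv2.copyMakeBorder(a,0,360-a.shape[0],0,0,0)
cv2.imwrite("pics/w3.png",np.hstack([w,a])[...,::-1])
E
```

```text
-25 0 [555. -54. 236.] side crop 432.4501889481289 188.899072059044 wrist crop 124.83774585011281 223.46837764390722
-25 -19 [555. -54. 255.] side crop 431.6407567006986 163.6815214110244 wrist crop 121.61415745868766 235.26043433482428
25 0 [510. -31. 236.] side crop 464.61533076948535 220.5821252999849 wrist crop 195.8711616935626 223.49963010297134
25 -19 [510. -31. 255.] side crop 464.116389599526 194.69872504170064 wrist crop 199.09894170312782 235.29404785412305
222 side 448.9623233944294 223.3523212457818 wrist 160.6861902561928 215.85472217982402
243 side 448.2478627721704 195.51434437306125 wrist 160.71713465843925 227.53075366745387
263 side 447.5520209081185 168.40182184200648 wrist 160.75201838199774 240.90108996075213
280 side 446.94835800909107 144.8809260802377 wrist 160.78683617412736 254.47797619545292
```

View pics/w3.png

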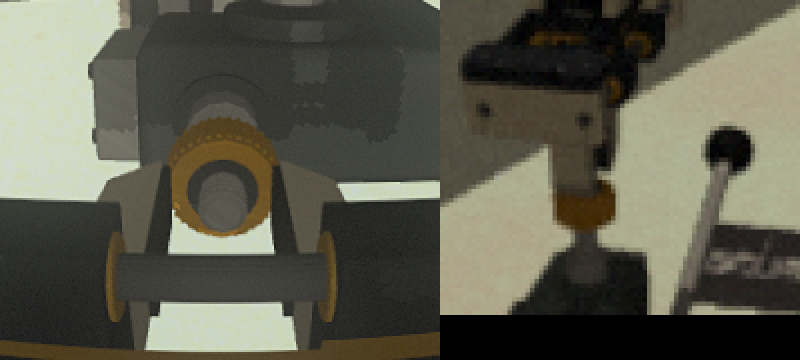

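Left: the fingertips end near (168,165) and (275,165), at about the level of the collar's top face. Right: the finger ends at (580,190), covering only the top of the collar. I'll quantify how far the fingertips are off.

```bash
python3 - <<'E'
from h import *
import pickle
def ringw(c,r):
    a,b,x,y=r
    hsv=cv2.cvtColor(c["image"],cv2.COLOR_RGB2HSV)[a:b,x:y]
    m=((hsv[...,0]>8)&(hsv[...,0]<30)&(hsv[...,1]>110)).astype(np.uint8)
    n,l,st,ce=cv2.connectedComponentsWithStats(m);i=1+np.argmax(st[1:,4]);return st[i,:4]+[x,a,0,0]
s1,c1=pickle.load(open("w1.pkl","rb"));s2,c2,_=pickle.load(open("w2.pkl","rb"));s3,c3,_=pickle.load(open("w3.pkl","rb"))
def pts(z,r=18,n=60):
    a=np.linspace(0,2*np.pi,n);return [(532.5+r*np.cos(t),-42.5+r*np.sin(t),z) for t in a]
for n,s,c,r in(("w1",s1,c1,(155,215,230,295)),("w2",s2,c2,(190,275,225,295)),("w3",s3,c3,(190,275,225,295))):
    P=np.array([wproj(s,c,p) for p in pts(263)+pts(243)]);b=ringw(c,r)
    R=np.array([wproj(s,c,p) for p in pts(280,7)])
    print(n,s["tcp_pos"].round(1),"bbox x,y,w,h obs",b,"pred",P.min(0).round(1),np.ptp(P,0).round(1),"rodtop",R.mean(0).round(1))
    T=np.eye(4);T[:3,:3]=Rn.from_euler("xyz",s["orientation"]).as_matrix();T[:3,3]=s["tcp_pos"]
    g=s["finger_gap"]*46
    print(" tips",[np.round(wproj(s,c,(T@[9.5,y,z,1])[:3])) for z in(0,-19,-30) for y in(-g,g)])
E
```

```text
w1 [531.8 -44.  371.7] bbox x,y,w,h obs [244 166  35  34] pred [243.5 162.3] [34.3 37. ] rodtop [260.7 187.8]
 tips [array([194., 211.]), array([325., 211.]), array([188., 221.]), array([331., 221.]), array([184., 229.]), array([335., 229.])]
w2 [532.8 -42.5 236.2] bbox x,y,w,h obs [231 208  59  59] pred [231.7 202.6] [58.1 63. ] rodtop [260.6 254.4]
 tips [array([224., 211.]), array([296., 211.]), array([221., 222.]), array([300., 222.]), array([219., 229.]), array([302., 229.])]
w3 [532.7 -42.4 234.8] bbox x,y,w,h obs [234 208  55  60] pred [230.3 203.2] [58.5 63.4] rodtop [259.4 255.6]
 tips [array([238., 211.]), array([281., 211.]), array([236., 222.]), array([283., 222.]), array([235., 229.]), array([285., 229.])]
```

The camera geometry agrees with the TCP readings, but the visible fingers end about 30 mm short of the nominal TCP, and the side view agrees. So I'll go about 22 mm lower, turning back the 0.72 rad as well.

servo_tool([
  [6.0,[0,0,0],[0,0,0.12]],
  [6.0,[0,0,0],[0,0,0.12]],
  [6.0,[0,0,0],[0,0,0.12]],
  [6.0,[0,0,0],[0,0,0.12]],
  [6.0,[0,0,0],[0,0,0.12]],
  [6.0,[0,0,0],[0,0,0.12]],
  [6.0,[0,0,-0.5],[0,0,0]],
  [6.0,[0,0,-0.5],[0,0,0]],
  [6.0,[0,0,-0.6],[0,0,0]],
  [6.0,[0,0,-0.6],[0,0,0]],
])

```text
time_s: 5.93
tcp_pos: [532.5, -42.7, 212.0]
orientation: [3.141, -0.0, -2.041]
force: [-0.1, 0.1, 0.3]
finger_gap: 0.652
gripper_force: 0.0
```

servo_tool([
  [3.0,[0,0,0],[0,0,0]],
  [3.0,[0,0,0],[0,0,0]],
  [3.0,[0,0,0],[0,0,0]],
  [3.0,[0,0,0],[0,0,0]],
  [3.0,[0,0,0],[0,0,0]],
  [3.0,[0,0,0],[0,0,0]],
  [3.0,[0,0,0],[0,0,0]],
])

```text
time_s: 6.52
tcp_pos: [533.2, -42.6, 213.1]
orientation: [-3.141, 0.0, -2.04]
force: [1.3, -0.6, 0.0]
finger_gap: 0.382
gripper_force: 25.0
```

Gripped, at 35 mm with 25 N. Turning 3.6 rad clockwise.

servo_tool([
  [3.0,[0,0,-0.023],[0,0,-0.12]],
  [3.0,[0,0,-0.023],[0,0,-0.12]],
  [3.0,[0,0,-0.023],[0,0,-0.12]],
  [3.0,[0,0,-0.023],[0,0,-0.12]],
  [3.0,[0,0,-0.023],[0,0,-0.12]],
  [3.0,[0,0,-0.023],[0,0,-0.12]],
  [3.0,[0,0,-0.023],[0,0,-0.12]],
  [3.0,[0,0,-0.023],[0,0,-0.12]],
  [3.0,[0,0,-0.023],[0,0,-0.12]],
  [3.0,[0,0,-0.023],[0,0,-0.12]],
])

```text
time_s: 7.35
tcp_pos: [532.7, -41.5, 210.8]
orientation: [3.141, 0.0, 3.039]
force: [-0.2, 1.3, 0.8]
finger_gap: 0.382
gripper_force: 25.0
```

servo_tool([
  [3.0,[0,0,-0.023],[0,0,-0.12]],
  [3.0,[0,0,-0.023],[0,0,-0.12]],
  [3.0,[0,0,-0.023],[0,0,-0.12]],
  [3.0,[0,0,-0.023],[0,0,-0.12]],
  [3.0,[0,0,-0.023],[0,0,-0.12]],
  [3.0,[0,0,-0.023],[0,0,-0.12]],
  [3.0,[0,0,-0.023],[0,0,-0.12]],
  [3.0,[0,0,-0.023],[0,0,-0.12]],
  [3.0,[0,0,-0.023],[0,0,-0.12]],
  [3.0,[0,0,-0.023],[0,0,-0.12]],
])

```text
time_s: 8.18
tcp_pos: [533.5, -40.7, 208.5]
orientation: [3.139, -0.001, 1.84]
force: [0.9, 2.1, -0.4]
finger_gap: 0.384
gripper_force: 25.0
```

servo_tool([
  [3.0,[0,0,-0.023],[0,0,-0.12]],
  [3.0,[0,0,-0.023],[0,0,-0.12]],
  [3.0,[0,0,-0.023],[0,0,-0.12]],
  [3.0,[0,0,-0.023],[0,0,-0.12]],
  [3.0,[0,0,-0.023],[0,0,-0.12]],
  [3.0,[0,0,-0.023],[0,0,-0.12]],
  [3.0,[0,0,-0.023],[0,0,-0.12]],
  [3.0,[0,0,-0.023],[0,0,-0.12]],
  [3.0,[0,0,-0.023],[0,0,-0.12]],
  [3.0,[0,0,-0.023],[0,0,-0.12]],
  [3.0,[0,0,0],[0,0,0]],
])

```text
time_s: 9.1
tcp_pos: [534.6, -41.0, 206.3]
orientation: [3.141, -0.004, 0.639]
force: [4.8, 1.9, -3.0]
finger_gap: 0.383
gripper_force: 25.0
```

```bash
python3 -c "
from h import *
s=arm.get_state();print(s['joint_positions'].round(2),s['tcp_pos'],s['orientation'],s['force'],s['moment'])"
```

```text
[ 0.54  0.3  -0.62  1.82  0.2   1.07 -1.08] [534.55950068 -41.04418457 206.25658045] [ 3.14057903 -0.00398545  0.63860504] [ 4.76198515  1.87725931 -3.02353463] [ 0.29554726 -1.20298135 -0.00779631]
```

servo_tool([
  [6.0,[0,0,0],[0,0,0]],
  [6.0,[0,0,0],[0,0,0]],
  [6.0,[0,0,0],[0,0,0]],
  [6.0,[0,0,2.0],[0,0,0]],
  [6.0,[0,0,2.0],[0,0,0]],
  [6.0,[-0.1,-0.1,2.0],[0,0,0]],
  [0.0,[0,0,0],[0,0,0]],
  [0.0,[0,0,0],[0,0,0]],
  [0.0,[0,0,0],[0,0,0]],
  [0.0,[0,0,0],[0,0,0]],
  [0.0,[0,0,0],[0,0,0]],
  [0.0,[0,0,0],[0,0,0]],
], grip_force=10)

```text
time_s: 10.1
tcp_pos: [531.2, -43.5, 265.0]
orientation: [-3.14, 0.001, 0.644]
force: [-0.7, 0.4, 0.7]
finger_gap: 0.271
gripper_force: 0.0
```

servo_tool([
  [0.0,[0,0,0],[0,0,0]],
  [0.0,[0,0,0],[0,0,0]],
  [0.0,[0,0,0],[0,0,0]],
  [0.0,[0,0,0],[0,0,0]],
  [0.0,[0,0,0],[0,0,0]],
])

```text
time_s: 10.52
tcp_pos: [531.8, -43.4, 265.8]
orientation: [-3.142, -0.0, 0.644]
force: [-0.2, -0.4, 1.2]
finger_gap: 0.006
gripper_force: 0.0
```

servo_tool([
  [0.0,[0,0,-0.5],[0,0,0]],
  [0.0,[0,0,-0.3],[0,0,0]],
  [0.0,[0,0,0],[0,0,0]],
  [0.0,[0,0,0],[0,0,0]],
])

```text
time_s: 10.85
tcp_pos: [531.4, -43.5, 257.4]
orientation: [-3.141, 0.001, 0.644]
force: [0.2, -0.1, 1.3]
finger_gap: 0.004
gripper_force: 0.0
```

servo_tool([
  [0.0,[0,0,-0.2],[0,0,0]],
  [0.0,[0,0,-0.2],[0,0,0]],
  [0.0,[0,0,-0.2],[0,0,0]],
  [0.0,[0,0,0],[0,0,0]],
  [0.0,[0,0,0],[0,0,0]],
])

```text
time_s: 11.27
tcp_pos: [531.6, -43.5, 251.7]
orientation: [-3.141, 0.0, 0.644]
force: [-0.3, 0.0, 0.7]
finger_gap: 0.007
gripper_force: 0.0
```

servo_tool([
  [0.0,[0,0,-0.1],[0,0,0]],
  [0.0,[0,0,-0.1],[0,0,0]],
  [0.0,[0,0,0],[0,0,0]],
  [0.0,[0,0,0],[0,0,0]],
])

```text
time_s: 11.6
tcp_pos: [531.7, -43.5, 249.8]
orientation: [-3.142, 0.0, 0.644]
force: [0.2, -0.9, -0.4]
finger_gap: 0.007
gripper_force: 0.0
```

servo_tool([
  [0.0,[0,0,-0.1],[0,0,0]],
  [0.0,[0,0,-0.1],[0,0,0]],
  [0.0,[0,0,0],[0,0,0]],
  [0.0,[0,0,0],[0,0,0]],
])

```text
time_s: 11.93
tcp_pos: [531.7, -43.5, 247.8]
orientation: [-3.141, 0.0, 0.644]
force: [-0.1, 0.0, -0.0]
finger_gap: 0.005
gripper_force: 0.0
```

servo_tool([
  [0.0,[0,0,-0.1],[0,0,0]],
  [0.0,[0,0,0],[0,0,0]],
  [0.0,[0,0,0],[0,0,0]],
])

```text
time_s: 12.18
tcp_pos: [531.7, -43.5, 246.8]
orientation: [-3.142, 0.0, 0.644]
force: [0.6, -0.4, -0.1]
finger_gap: 0.003
gripper_force: 0.0
```

servo_tool([
  [0.0,[0,0,-0.1],[0,0,0]],
  [0.0,[0,0,0],[0,0,0]],
  [0.0,[0,0,0],[0,0,0]],
])

```text
time_s: 12.43
tcp_pos: [531.7, -43.5, 245.8]
orientation: [-3.142, -0.0, 0.644]
force: [0.9, 0.4, -0.2]
finger_gap: 0.008
gripper_force: 0.0
```

servo_tool([
  [0.0,[0,0,-0.1],[0,0,0]],
  [0.0,[0,0,0],[0,0,0]],
  [0.0,[0,0,0],[0,0,0]],
])

```text
time_s: 12.68
tcp_pos: [531.8, -43.5, 245.7]
orientation: [3.141, -0.0, 0.644]
force: [-2.3, 0.2, 6.8]
finger_gap: 0.003
gripper_force: 2.9
```

```bash
python3 - <<'E'
from h import *
import pickle
s=arm.get_state();c=cams.camera("wrist");S=cams.camera("side");pickle.dump((s,c,S),open("w4.pkl","wb"))
w=cv2.resize(c["image"][150:330,150:370],None,fx=2,fy=2,interpolation=3);a=cv2.resize(S["image"][110:180,215:285],None,fx=5.14,fy=5.14,interpolation=3)[:360]
cv2.imwrite("pics/w4.png",np.hstack([w,a])[...,::-1])
E
```

```text
(no output)
```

View pics/w4.png

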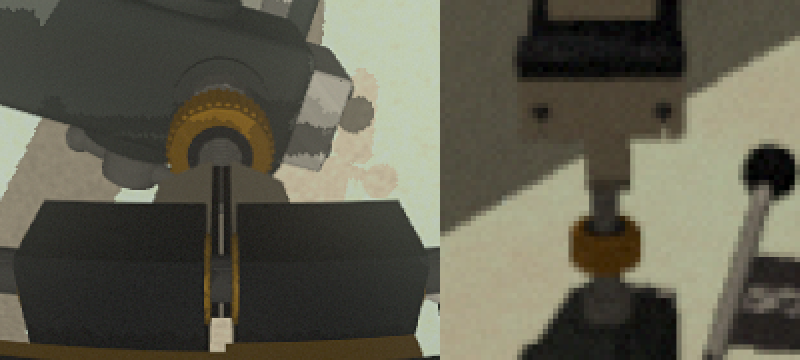

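Left: the closed fingers stand on the rod top. Right: there is a visible length of rod between the fingers and the collar. That contact puts the rod top (z 280) at a TCP reading of 245.7. Now I'll straddle the rod and touch the collar's top face, which should read 221.7 for a 14 mm gap.

servo_tool([
  [2.4,[0.1,0.1,0.7],[0,0,0]],
  [2.4,[0,0,0.3],[0,0,0]],
  [2.4,[0,0,0],[0,0,0]],
  [2.4,[0,0,0],[0,0,0]],
  [2.4,[0,0,0],[0,0,0]],
  [2.4,[0,0,0],[0,0,0]],
  [2.4,[0,0,0],[0,0,0]],
])

```text
time_s: 13.37
tcp_pos: [532.5, -42.5, 254.6]
orientation: [-3.141, 0.0, 0.644]
force: [-0.0, 0.2, -0.2]
finger_gap: 0.257
gripper_force: 0.0
```

servo_tool([
  [2.4,[0,0,-1.0],[0,0,0]],
  [2.4,[0,0,-1.0],[0,0,0]],
  [2.4,[0,0,-0.6],[0,0,0]],
  [2.4,[0,0,0],[0,0,0]],
  [2.4,[0,0,0],[0,0,0]],
])

```text
time_s: 13.78
tcp_pos: [532.1, -42.4, 227.9]
orientation: [-3.14, 0.001, 0.644]
force: [0.0, -0.4, -0.6]
finger_gap: 0.263
gripper_force: 0.0
```

servo_tool([
  [2.4,[0,0,-0.2],[0,0,0]],
  [2.4,[0,0,-0.1],[0,0,0]],
  [2.4,[0,0,0],[0,0,0]],
  [2.4,[0,0,0],[0,0,0]],
])

```text
time_s: 14.12
tcp_pos: [532.9, -42.5, 226.0]
orientation: [3.141, -0.0, 0.644]
force: [-0.8, -0.0, -0.8]
finger_gap: 0.261
gripper_force: 0.0
```

servo_tool([
  [2.4,[0,0,-0.1],[0,0,0]],
  [2.4,[0,0,0],[0,0,0]],
  [2.4,[0,0,0],[0,0,0]],
])

```text
time_s: 14.37
tcp_pos: [532.7, -42.5, 224.9]
orientation: [3.141, -0.0, 0.644]
force: [0.2, -0.3, -0.2]
finger_gap: 0.261
gripper_force: 0.0
```

servo_tool([
  [2.4,[0,0,-0.1],[0,0,0]],
  [2.4,[0,0,0],[0,0,0]],
  [2.4,[0,0,0],[0,0,0]],
])

```text
time_s: 14.62
tcp_pos: [533.0, -42.5, 224.3]
orientation: [3.141, -0.0, 0.644]
force: [-1.2, -0.3, 4.6]
finger_gap: 0.264
gripper_force: 1.9
```

servo_tool([
  [2.4,[0,0,-0.1],[0,0,0]],
  [2.4,[0,0,0],[0,0,0]],
  [2.4,[0,0,0],[0,0,0]],
])

```text
time_s: 14.87
tcp_pos: [533.1, -42.5, 224.0]
orientation: [3.141, -0.0, 0.644]
force: [-3.4, 0.6, 9.4]
finger_gap: 0.261
gripper_force: 4.9
```

Contact with the collar's top came at about 224.5, so it lies 21.3 mm below the rod top and the gap is about 16.6 mm. It needs another 2.5 mm, or 1.3 rad.

servo_tool([
  [6.0,[0,0,1.0],[0,0,0]],
  [6.0,[0,0,0],[0,0,0]],
  [6.0,[0,0,0],[0,0,0]],
  [6.0,[0,0,0],[0,0,0]],
  [6.0,[0,0,0],[0,0,0]],
  [6.0,[0,0,0],[0,0,0]],
  [6.0,[0,0,0],[0,0,0]],
  [6.0,[0,0,-0.8],[0,0,0]],
  [6.0,[0,0,-0.8],[0,0,0]],
  [6.0,[0,0,-0.7],[0,0,0]],
  [6.0,[0,0,0],[0,0,0]],
])

```text
time_s: 15.78
tcp_pos: [531.1, -42.5, 207.5]
orientation: [-3.139, 0.003, 0.644]
force: [-0.5, -0.5, -0.3]
finger_gap: 0.654
gripper_force: 0.0
```

servo_tool([
  [3.0,[0,0,0],[0,0,0]],
  [3.0,[0,0,0],[0,0,0]],
  [3.0,[0,0,0],[0,0,0]],
  [3.0,[0,0,0],[0,0,0]],
  [3.0,[0,0,0],[0,0,0]],
  [3.0,[0,0,0],[0,0,0]],
  [3.0,[0,0,0],[0,0,0]],
], grip_force=25)

```text
time_s: 16.37
tcp_pos: [532.9, -42.3, 210.2]
orientation: [3.141, -0.0, 0.644]
force: [-0.9, 0.4, 1.7]
finger_gap: 0.384
gripper_force: 25.0
```

servo_tool([
  [3.0,[0,0,-0.023],[0,0,-0.118]],
  [3.0,[0,0,-0.023],[0,0,-0.118]],
  [3.0,[0,0,-0.023],[0,0,-0.118]],
  [3.0,[0,0,-0.023],[0,0,-0.118]],
  [3.0,[0,0,-0.023],[0,0,-0.118]],
  [3.0,[0,0,-0.023],[0,0,-0.118]],
  [3.0,[0,0,-0.023],[0,0,-0.118]],
  [3.0,[0,0,-0.023],[0,0,-0.118]],
  [3.0,[0,0,-0.023],[0,0,-0.118]],
  [3.0,[0,0,-0.023],[0,0,-0.118]],
  [3.0,[0,0,-0.023],[0,0,-0.118]],
  [3.0,[0,0,0],[0,0,0]],
])

```text
time_s: 17.37
tcp_pos: [532.9, -41.1, 207.7]
orientation: [-3.14, 0.0, -0.657]
force: [-0.9, 3.0, 2.1]
finger_gap: 0.382
gripper_force: 25.0
```

servo_tool([
  [6.0,[0,0,0],[0,0,0]],
  [6.0,[0,0,0],[0,0,0]],
  [6.0,[0,0,0],[0,0,0]],
  [6.0,[0,0,1.3],[0,0,0.12]],
  [6.0,[0,0,1.2],[0,0,0.12]],
  [2.4,[0,-0.1,0],[0,0,0.12]],
  [2.4,[0,0,0],[0,0,0.12]],
  [2.4,[0,0,0],[0,0,0.12]],
  [2.4,[0,0,0],[0,0,0.12]],
  [2.4,[0,0,0],[0,0,0.12]],
  [2.4,[0,0,0],[0,0,0.12]],
  [2.4,[0,0,0],[0,0,0.12]],
], grip_force=10)

```text
time_s: 18.37
tcp_pos: [532.7, -44.3, 232.1]
orientation: [3.141, 0.0, 0.433]
force: [-0.4, -0.4, 0.1]
finger_gap: 0.267
gripper_force: 0.0
```

servo_tool([
  [2.4,[0,0,-0.5],[0,0,0]],
  [2.4,[0,0,-0.3],[0,0,0]],
  [2.4,[0,0,0],[0,0,0]],
  [2.4,[0,0,0],[0,0,0]],
])

```text
time_s: 18.7
tcp_pos: [532.4, -43.7, 223.8]
orientation: [-3.141, 0.001, 0.423]
force: [0.3, 0.5, -0.8]
finger_gap: 0.26
gripper_force: 0.0
```

servo_tool([
  [2.4,[0,0,-0.1],[0,0,0]],
  [2.4,[0,0,0],[0,0,0]],
  [2.4,[0,0,0],[0,0,0]],
])

```text
time_s: 18.95
tcp_pos: [532.8, -43.4, 223.4]
orientation: [3.141, -0.0, 0.425]
force: [0.2, -0.0, -0.3]
finger_gap: 0.262
gripper_force: 0.0
```

servo_tool([
  [2.4,[0,0,-0.1],[0,0,0]],
  [2.4,[0,0,0],[0,0,0]],
  [2.4,[0,0,0],[0,0,0]],
])

```text
time_s: 19.2
tcp_pos: [532.7, -43.5, 222.3]
orientation: [3.142, -0.0, 0.426]
force: [-0.4, -0.3, -0.8]
finger_gap: 0.263
gripper_force: 0.0
```

servo_tool([
  [2.4,[0,0,-0.1],[0,0,0]],
  [2.4,[0,0,0],[0,0,0]],
  [2.4,[0,0,0],[0,0,0]],
])

```text
time_s: 19.45
tcp_pos: [532.9, -43.5, 221.8]
orientation: [3.141, -0.0, 0.426]
force: [-1.6, 0.1, 3.8]
finger_gap: 0.261
gripper_force: 2.1
```

The gap is about 14.2 mm, which is good. Next is the lever: rise, turn the closing line across the lever, and go above the knob.

servo_tool([
  [2.4,[0,0,2.0],[0,0,0]],
  [9.0,[0,0,2.5],[0,0,0.12]],
  [9.0,[0,0,2.5],[0,0,0.12]],
  [9.0,[0,-2.0,0],[0,0,0.12]],
  [9.0,[0,-2.5,0],[0,0,0.12]],
  [9.0,[0,-2.5,0],[0,0,0.12]],
  [9.0,[0,-2.5,0],[0,0,0.12]],
  [9.0,[0,-2.5,0],[0,0,0.12]],
  [9.0,[0,-2.5,0],[0,0,0.12]],
  [9.0,[0,0,0],[0,0,0.12]],
  [9.0,[0,0,0],[0,0,0.12]],
  [9.0,[0,0,0],[0,0,0.12]],
])

```text
time_s: 20.45
tcp_pos: [532.5, -189.2, 290.8]
orientation: [-3.141, -0.001, 1.75]
force: [-0.3, -0.2, 0.5]
finger_gap: 0.97
gripper_force: 0.0
```

servo_tool([
  [9.0,[0,0,0],[0,0,0.12]],
  [9.0,[0,0,0],[0,0,0.08]],
  [9.0,[0,0,0],[0,0,0]],
  [9.0,[0,0,0],[0,0,0]],
])

```text
time_s: 20.78
tcp_pos: [532.6, -188.6, 291.0]
orientation: [-3.141, -0.0, 1.943]
force: [0.0, -0.2, 0.2]
finger_gap: 0.981
gripper_force: 0.0
```

```bash
python3 - <<'E'
from h import *
import pickle
s=arm.get_state();c=cams.camera("wrist");pickle.dump((s,c),open("w5.pkl","wb"))
print(s['joint_positions'].round(2),s['tcp_pos'],s['orientation'])
print("knob pred",wproj(s,c,(531.5,-191,232)))
cv2.imwrite("pics/w5.png",c["image"][...,::-1])
E
```

```text
[ 0.87  0.31 -0.72  1.64  0.21  1.28  0.48] [ 532.61318538 -188.5700069   291.03216314] [-3.14149173e+00 -4.50312839e-04  1.94301426e+00]
knob pred (np.float64(257.2930951284619), np.float64(199.91637459209622))
```

View pics/w5.png

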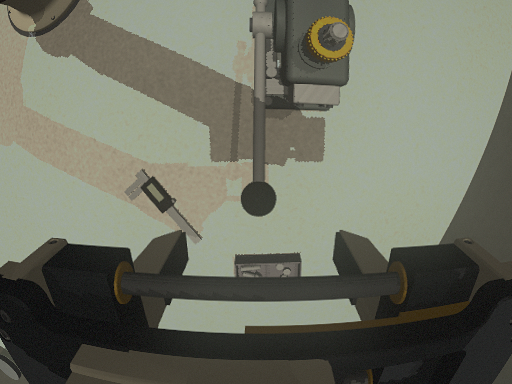

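The knob is at (258,199), within 1 px of the prediction, and the lever runs straight up the picture, so the yaw is right. Descend and grip.

servo_tool([
  [8.0,[-0.1,-0.25,-2.5],[0,0,0]],
  [7.0,[0,0,-3.0],[0,0,0]],
  [7.0,[0,0,-3.0],[0,0,0]],
  [6.0,[0,0,-2.0],[0,0,0]],
  [5.0,[0,0,0],[0,0,0]],
  [4.0,[0,0,0],[0,0,0]],
], grip_force=25)

```text
time_s: 21.33
tcp_pos: [531.1, -190.7, 185.7]
orientation: [-3.14, -0.002, 1.945]
force: [0.8, -0.5, 0.6]
finger_gap: 0.596
gripper_force: 0.0
```

servo_tool([
  [2.5,[0,0,0],[0,0,0]],
  [2.5,[0,0,0],[0,0,0]],
  [2.5,[0,0,0],[0,0,0]],
  [2.5,[0,0,0],[0,0,0]],
  [2.5,[0,0,0],[0,0,0]],
  [2.5,[0,0,0],[0,0,0]],
  [2.5,[0,0,0],[0,0,0]],
])

```text
time_s: 21.92
tcp_pos: [532.0, -192.0, 186.9]
orientation: [3.141, 0.002, 1.945]
force: [-1.6, -2.7, 3.1]
finger_gap: 0.334
gripper_force: 25.0
```

servo_tool([
  [2.5,[0.11,-0.28,-0.85],[0,0,0]],
  [2.5,[0.09,-0.24,-0.86],[0,0,0]],
  [2.5,[0.08,-0.2,-0.87],[0,0,0]],
  [2.5,[0.06,-0.16,-0.88],[0,0,0]],
  [2.5,[0.05,-0.12,-0.89],[0,0,0]],
  [2.5,[0,0,0],[0,0,0]],
  [2.5,[0,0,0],[0,0,0]],
])

```text
time_s: 22.5
tcp_pos: [535.6, -201.6, 142.5]
orientation: [-3.141, -0.0, 1.945]
force: [-1.5, -3.4, 4.6]
finger_gap: 0.334
gripper_force: 25.0
```

servo_tool([
  [2.5,[0.03,-0.07,-0.9],[0,0,0]],
  [2.5,[0.01,-0.04,-0.7],[0,0,0]],
  [2.5,[0,0,0],[0,0,0]],
  [2.5,[0,0,0],[0,0,0]],
])

```text
time_s: 22.83
tcp_pos: [536.0, -202.5, 127.0]
orientation: [-3.141, 0.0, 1.945]
force: [-1.9, -3.2, 4.6]
finger_gap: 0.33
gripper_force: 25.0
```

servo_tool([
  [2.5,[0,0,-0.3],[0,0,0]],
  [2.5,[0,0,0],[0,0,0]],
  [2.5,[0,0,0],[0,0,0]],
])

```text
time_s: 23.08
tcp_pos: [536.0, -202.6, 124.6]
orientation: [-3.141, 0.001, 1.945]
force: [-4.1, -3.2, 7.8]
finger_gap: 0.33
gripper_force: 25.0
```

servo_tool([
  [2.5,[0,0,-0.2],[0,0,0]],
  [2.5,[0,0,0],[0,0,0]],
  [2.5,[0,0,0],[0,0,0]],
])

```text
time_s: 23.33
tcp_pos: [536.0, -202.6, 123.2]
orientation: [-3.141, 0.001, 1.945]
force: [-4.8, -3.5, 12.0]
finger_gap: 0.335
gripper_force: 25.0
```

servo_tool([
  [2.5,[0,0,-0.2],[0,0,0]],
  [2.5,[0,0,0],[0,0,0]],
  [2.5,[0,0,0],[0,0,0]],
  [2.5,[0,0,0],[0,0,0]],
])

```text
time_s: 23.67
tcp_pos: [536.1, -202.6, 121.9]
orientation: [-3.141, 0.002, 1.945]
force: [-6.7, -1.6, 16.4]
finger_gap: 0.332
gripper_force: 25.0
```

servo_tool([
  [2.5,[0,0,-0.2],[0,0,0]],
  [2.5,[0,0,-0.2],[0,0,0]],
  [2.5,[0,0,0],[0,0,0]],
  [2.5,[0,0,0],[0,0,0]],
  [2.5,[0,0,0],[0,0,0]],
])

```text
time_s: 24.08
tcp_pos: [536.2, -202.7, 119.0]
orientation: [-3.141, 0.002, 1.946]
force: [-10.6, -1.6, 26.3]
finger_gap: 0.334
gripper_force: 25.0
```

```bash
python3 - <<'E'
from h import *
S=cams.camera("side");cv2.imwrite("pics/s6.png",cv2.resize(S["image"][130:260,210:300],None,fx=4.5,fy=4.5,interpolation=3)[...,::-1])
E
```

```text
(no output)
```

View pics/s6.png

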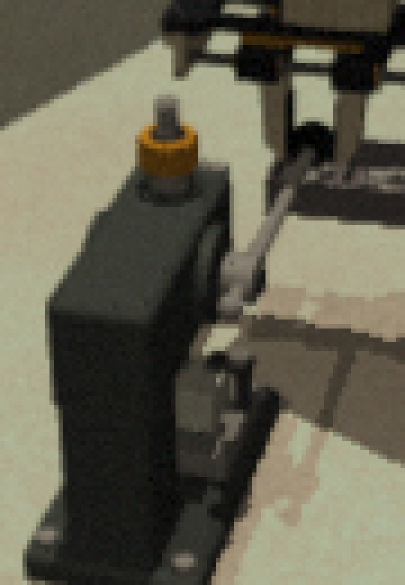

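The side view shows the collar (168,155) sitting on the boss with no gap, and the force is climbing, so it has landed. Bringing the lever back up.

servo_tool([
  [2.5,[0,0,0.8],[0,0,0]],
  [2.5,[-0.01,0.04,0.9],[0,0,0]],
  [2.5,[-0.03,0.07,0.9],[0,0,0]],
  [2.5,[-0.05,0.12,0.89],[0,0,0]],
  [2.5,[-0.06,0.16,0.88],[0,0,0]],
  [2.5,[-0.08,0.2,0.87],[0,0,0]],
  [2.5,[-0.09,0.24,0.86],[0,0,0]],
  [2.5,[-0.11,0.28,0.8],[0,0,0]],
  [2.5,[0,0,0],[0,0,0]],
  [2.5,[0,0,0],[0,0,0]],
])

```text
time_s: 24.97
tcp_pos: [531.7, -191.2, 185.8]
orientation: [3.142, 0.001, 1.946]
force: [-2.9, -5.0, 2.7]
finger_gap: 0.331
gripper_force: 25.0
```

servo_tool([
  [5.0,[0,0,0],[0,0,0]],
  [7.0,[0,0,0],[0,0,0]],
  [8.0,[0,0,0],[0,0,0]],
  [8.0,[0,0,0],[0,0,0]],
  [8.0,[0,0,0],[0,0,0]],
  [8.0,[0,0,0],[0,0,0]],
  [8.0,[0,0,3.0],[0,0,0]],
  [8.0,[0,0,4.0],[0,0,0]],
  [8.0,[0,0,4.0],[0,0,0]],
  [8.0,[0,0,0],[0,0,0]],
  [8.0,[0,0,0],[0,0,0]],
])

```text
time_s: 25.88
tcp_pos: [533.6, -191.0, 297.6]
orientation: [3.138, 0.004, 1.946]
force: [-0.5, -0.5, -1.5]
finger_gap: 0.87
gripper_force: 0.0
```

```bash
python3 - <<'E'
from h import *
import pickle
s=arm.get_state();c=cams.camera("wrist");S=cams.camera("side");S0=pickle.load(open("side.pkl","rb"))
print(s['tcp_pos'],s['force'],s["time_s"])
def knob(im):
    g=im[130:160,265:295].max(2)<60;n,l,st,ce=cv2.connectedComponentsWithStats(g.astype(np.uint8));return [(st[i,4],ce[i].round(1)+[265,130]) for i in range(1,n) if st[i,4]>20]
print(knob(S0["image"]),knob(S["image"]))
def col(im):
    h=cv2.cvtColor(im[140:175,235:262],cv2.COLOR_RGB2HSV);p=np.argwhere((h[...,0]>8)&(h[...,0]<25)&(h[...,1]>150));return p.mean(0)+[140,235],len(p)
print(col(S0["image"]),col(pickle.load(open("w4.pkl","rb"))[2]["image"]),col(S["image"]))
E
```

```text
[ 533.62727665 -191.03866987  297.58448235] [-0.5290977  -0.54234897 -1.47051742] 25.8833
[(np.int32(72), array([278.8, 142.7]))] [(np.int32(81), array([278.8, 143. ]))]
(array([155.41121495, 246.88785047]), 107) (array([158.09433962, 246.99056604]), 106) (array([158.60550459, 246.94495413]), 109)
```

The knob is back where it started (within 0.3 px), the collar height fits a 14 mm gap, and the gripper touches nothing.

```bash
python3 -c "
from h import *
print(arm.hand_in())"
```

```text
the job is handed in; nothing more can be done
None
```

I set the stop collar to about a 14.2 mm gap, pulled the lever until the collar landed on the boss, let it come back up, and handed the job in at about 26 s. The hand-in gave no verdict. I did not measure how far the dowel stands proud; from the collar landing on the boss it should be close to 6 mm.

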